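# Open the child-locked storage box

## Task

Open the black storage box: push its orange child-lock tab aside against its spring and, while holding it aside, feel for the red button it was covering and press that in until the latch lets the lid spring up. Press gently, without ever forcing the box or its latch, then take the hand away so that tab and button spring back, and leave the other things on the cabinet top where they are.

Things in the scene. Friction and masses are not known exactly. Their poses are not given: they have to be found in the camera images.
- box: black plastic storage box, fixed to the top. Origin on the table under the button's centre; x from latch side to hinge side, y along the latch side, z up. Latch housing x -50 to 50, y -110 to 110, its grey deck 85 mm up. Storage part x 50 to 210, y -130 to 130, lid top 103 mm up. Two rails along y on the deck at x = -40 and +40 (6 mm thick, 29 mm high, y -86 to 94), 74 mm between them
- deck_centre (a point): point on the deck on the red button's axis (85 mm above the table; box axes). The button's cap, 44 mm across, moves straight down. Its top stands 10 to 22 mm above the deck: a hidden adjuster sets it anew each time, so feel for it. From there it goes 9 mm to a hard stop, spring 3 N at first, 5 N at the stop. The latch lets go 7 to 8 mm down
- button (a joint): travel of the red button: 0 up (at whatever height its adjuster has set), 0.009 m pressed to its stop. It springs back up when released. Nothing here bears more than 40 N
- tab (a joint): travel of the orange child-lock tab along the box's +y: 0 home, covering the button; 0.038 m against its stop. A spring pushes it home with 2.2 N at 0 and 4.3 N at the stop, so it comes back as soon as it is let go. It cannot be pushed down
- tab_face (a point): middle of the face to push: the box -y side of the tab's upright fin, 30 mm above the deck (box axes). Fin 52 mm along x, 8 mm thick, 28 to 38 mm above the deck. Under it and to +y the tab's plate, 72 (x) by 60 mm, 24 to 28 mm above the deck, flush with this face. The face is at box y = -26 mm home, +12 mm at the stop: a fingertip leaning on it there stands right over the button
- lid (a joint): angle of the lid about its hinge at the far side of the box: 0 shut and latched, 1.45 rad fully open against its stop. Once the latch lets go, a damped spring raises it in about 2 s by itself. It swings up and away from the latch side.
- lid_edge (a point): middle of the lid's upper front edge, next to the latch housing
- plate: bystander: steel fractional weight plate lying flat, 116 mm across, 12 mm thick; origin under its centre
- grip_ring: bystander: green silicone grip ring lying flat, 80 mm across, 22 mm high; origin under its centre
- yoga_block: bystander: wooden yoga block 220 x 120 x 75 mm; origin under its centre, x along its length
- dumbbell: bystander: aluminium dumbbell lying along its x, 174 mm long, 64 mm high; origin under its centre
- bottle: bystander: steel water bottle, 68 mm diameter, 200 mm tall; origin under its centre
- jar: bystander: white jar, 76 mm diameter, 90 mm tall; origin under its centre

How it is judged:
By the outcome, as a careful person would: the job done as asked, in the order asked, and still so for the second after the job is handed in, with the robot touching nothing.
It also fails if it takes over 32 s, if anything falls off the work surface, if the arm or the gripper's body presses on something with over 40 N, if the wrist force passes 120 N, or if a joint passes its speed limit or range.

## Robot

A 6-joint arm with a two-finger parallel gripper is mounted at the origin on the work surface. World frame = base frame: x ahead of the robot, y to its left, z up, the work surface at z = 0. Lengths are in m, angles in rad, forces in N, time in s.
With the tool pointing down it reaches from about 0.25 to 0.8 m from the base axis. Payload 3.9 kg.
Tool frame: the origin (TCP) lies at the very end of the fingers, on their centre line; the grasp point (between the pads) lies r.grip_depth behind it (r.grip_depth is the distance from the TCP to the grasp point, in m); z points along the fingers, y is the direction in which the jaws open and shut (so a half turn about z gives the same grasp; the last joint's range is limited). The gripper opens to 85 mm and grips with 20 to 120 N. Pads are 22 mm wide; open, the fingers measure 114 mm over their backs; the gripper's body (76 mm by 85 mm) begins 54 mm behind the grasp point. The pads swing forward as they close: fully open they stand 13 mm farther back than shut.
Start: joints at [-1.332, 0.26, -0.138, 1.173, 0, 1.571], TCP at [0.124, -0.51, 0.231] pointing down, gripper open.
Joint ranges: [-2.78, 2.78], [-0.83, 1.72], [-1.28, 1.37], [-1.9, 2.12], [-1.57, 1.48], [-3.14, 3.14]. Speed limits (rad/s): [2.57, 2.57, 3.14, 3.14, 3.14, 3.14].

## Interface

Orientations are given as a rotation vector (axis times angle).
In Python, from plant import r, read_camera gives the robot as it stands.
- The arm moves only by the tool carry_out, never from a script. Its argument "motion" is a list that holds one entry, the list of rows, each a list of 7 numbers: the finger opening in m, from 0 to 0.0854, then the shift along the tool's x, y, z in m, then the turn, a rotation vector about the tool's x, y, z in rad. A call has 1 to 8 rows; each row is the pose to reach, as a shift and turn from the pose commanded when the call began, along the tool's axes at that moment; what a row does not reach only later rows make up. A row lasts 1/12 s, in which the tool goes at most 41.7 mm and 7.16 degrees, less where a joint would pass 70% of its speed; a pose out of reach is approached as far as the arm can. A call with a gripper value outside its range is refused whole. The fingers move at their own pace and stop on an object; the grip force is fixed at half the most. Time passes only in rows, so rows that repeat a pose let the fingers close. It gives the time, the measured TCP pose, the force and the opening at its end, in the units of the state.
- r.read_state(): the state, without advancing time (a new reading comes with each control period).
- read_camera(name): name is "scene" or "top" or "wrist"; returns a dict with "color" (420x560x3 uint8, red, green, blue), "vfov" (degrees; the focal length in pixels is half the picture's height over the tangent of half this angle, whatever the lens; pixels are square), "cx", "cy" (the principal point, pixels), "xyz" and "orientation" of the camera in the world. Camera axes: x right, y down, z forward; pixel columns grow to the right and rows downward; lengths in m; the calibration is good to about 2 mm. A picture is of the moment at which its call begins. There is no depth.
- r.finish_job(): hands the job in, once; it reports no verdict.
The state is a dict: "clock": time; "q": joint angles; "qvel": joint speeds; "joint_torque": joint torques, N m; "tool_pos": TCP position; "orientation": TCP orientation; "wrist_force": force on the tool from outside, world axes, zero at the start; "moment": the same for the moment, N m; "grip_width": opening from 0.0 (shut) to 1.0 (fully open).
Only numpy, scipy, OpenCV 4.12 (cv2) and the standard library are available. Lean on these libraries where they do the work, as an engineer would, in place of code of your own. Each camera call takes 0.05 s, during which the arm holds its last target.

## Working session

There is one attempt and no reset: what is moved stays moved. The work goes in short steps, Python scripts to look and compute and a tool call to move; the robot and the scene stay as the last step left them, time stands still between calls to the robot, and variables do not carry over. Pictures are saved under pics/ and viewed, and the job is handed in when it is done.

Besides the shell and the picture viewer there is one more tool, called after "Emit:" as name(argument=value, ...) on one line, values as JSON. carry_out: Moves the arm, as the interface text tells. Its arguments: {"type":"object","properties":{"motion":{"type":"array","items":{"type":"array","items":{"type":"array","items":{"type":"number"}}}}},"required":["motion"]}

```bash
ls; mkdir -p pics; python3 - <<'E'
from plant import r, read_camera
import cv2
print(r.read_state(), r.grip_depth)
for n in ["scene","top","wrist"]:
    c=read_camera(n); cv2.imwrite(f"pics/{n}0.png",c["color"][:,:,::-1])
    print(n,{k:v for k,v in c.items() if k!="color"})
E
```

```text
pics
{'clock': 0.0, 'q': array([-1.33198301e+00,  2.60668435e-01, -1.39389292e-01,  1.17270525e+00,
        3.11048568e-05,  1.57080001e+00]), 'qvel': array([-0.00177065,  0.00015346, -0.00066409,  0.00053497, -0.0011987 ,
        0.00235153]), 'joint_torque': array([-7.22316508e-05, -4.05678856e+01,  2.53923100e+01,  1.86140573e-02,
        3.74247475e-05,  1.28654698e-06]), 'tool_pos': array([ 0.12403424, -0.50942385,  0.23046543]), 'orientation': array([-3.11728117e+00, -3.73997452e-01,  3.19292132e-04]), 'wrist_force': array([ 0.39844656,  0.23109911, -0.84949941]), 'moment': array([-0.03014858,  0.04351904,  0.06007089]), 'grip_width': 0.999826812512976} 0.0187
scene {'vfov': 51.05890529982955, 'cx': 273.918540000335, 'cy': 195.99069542786864, 'xyz': array([1.26708401, 0.32040603, 0.93360324]), 'orientation': array([-1.53584347, -2.08547067,  0.82706376])}
top {'vfov': 48.03535509529727, 'cx': 274.99515621156337, 'cy': 208.36390311759035, 'xyz': array([0.32416786, 0.05921406, 1.27297438]), 'orientation': array([-2.19097684,  2.02927966, -0.20367498])}
wrist {'vfov': 68.41251598728236, 'cx': 277.2338994822544, 'cy': 207.20249006670608, 'xyz': array([ 0.19194697, -0.49185259,  0.37337223]), 'orientation': array([ 2.29204829, -1.7992236 , -0.25551151])}
```

View pics/top0.png

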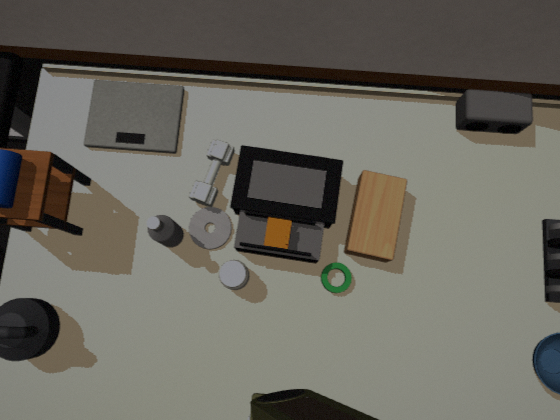

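View pics/scene0.png

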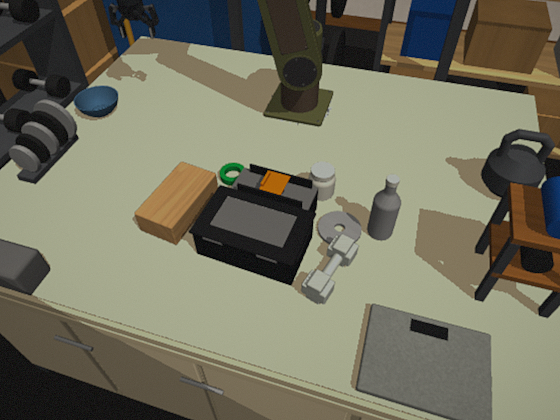

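View pics/wrist0.png

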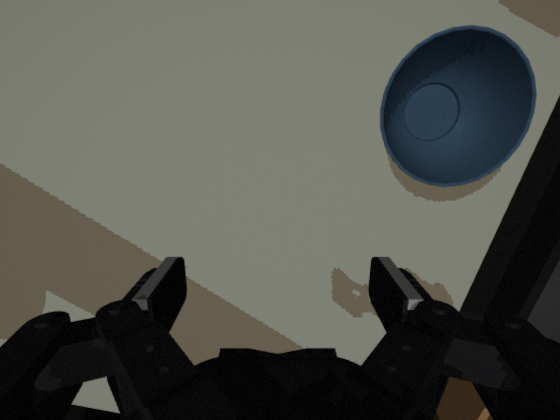

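The top view shows the black box around (285,205), with the orange tab at (278,233). The lid is above it in the image, toward world +x. I'll zoom in to find edges.

```bash
cat > h.py <<'E'
import numpy as np, cv2
from scipy.spatial.transform import Rotation as R
def cam(c):
    h=c["color"].shape[0]; f=h/2/np.tan(np.radians(c["vfov"])/2)
    return f,c["cx"],c["cy"],np.array(c["xyz"]),R.from_rotvec(c["orientation"]).as_matrix()
def ray(c,uv,z):
    f,cx,cy,o,M=cam(c); uv=np.atleast_2d(uv).astype(float)
    d=np.c_[(uv[:,0]-cx)/f,(uv[:,1]-cy)/f,np.ones(len(uv))]@M.T
    return o+d*((z-o[2])/d[:,2])[:,None]
def proj(c,p):
    f,cx,cy,o,M=cam(c); q=(np.atleast_2d(p)-o)@M
    return np.c_[f*q[:,0]/q[:,2]+cx,f*q[:,1]/q[:,2]+cy]
E
python3 - <<'E'
from plant import r, read_camera
from h import *
for n,(x0,y0,w,h) in {"top":(180,130,240,170),"scene":(180,150,170,130)}.items():
    c=read_camera(n); im=c["color"][:,:,::-1]
    k=cv2.resize(im[y0:y0+h,x0:x0+w],None,fx=800/w*0.99,fy=800/w*0.99,interpolation=cv2.INTER_CUBIC)
    k=np.clip(k.astype(float)*1.8,0,255).astype(np.uint8)
    cv2.imwrite(f"pics/{n}_z.png",k)
    hsv=cv2.cvtColor(im,cv2.COLOR_BGR2HSV)
    m=cv2.inRange(hsv,(8,180,90),(20,255,255)); 
    m=cv2.inRange(hsv,(8,180,60),(22,255,255)); m[:, :200]=0
    cs,_=cv2.findContours(m,cv2.RETR_EXTERNAL,cv2.CHAIN_APPROX_NONE)
    cs=max(cs,key=cv2.contourArea); rr=cv2.minAreaRect(cs); print(n,rr,cv2.boxPoints(rr).tolist())
    print(ray(c,cv2.boxPoints(rr),0.113))
E
```

```text
top ((277.68389892578125, 232.50872802734375), (23.704246520996094, 29.089908599853516), 8.426968574523926) [[263.8282165527344, 245.1597442626953], [268.0912780761719, 216.38389587402344], [291.5395812988281, 219.8577117919922], [287.2765197753906, 248.63356018066406]]
[[0.4653334  0.09903987 0.113     ]
 [0.5382794  0.09428594 0.113     ]
 [0.53395546 0.03514447 0.113     ]
 [0.46117419 0.04061462 0.113     ]]
scene ((533.665771484375, 231.13807678222656), (107.05358123779297, 40.064727783203125), 67.5572509765625) [[494.71624755859375, 189.31288146972656], [531.7465209960938, 174.0177764892578], [572.6152954101562, 272.9632568359375], [535.5850219726562, 288.25836181640625]]
[[0.36368013 0.61322847 0.113     ]
 [0.27739976 0.70679459 0.113     ]
 [0.57766467 0.76773128 0.113     ]
 [0.64135571 0.68887715 0.113     ]]
```

View pics/top_z.png

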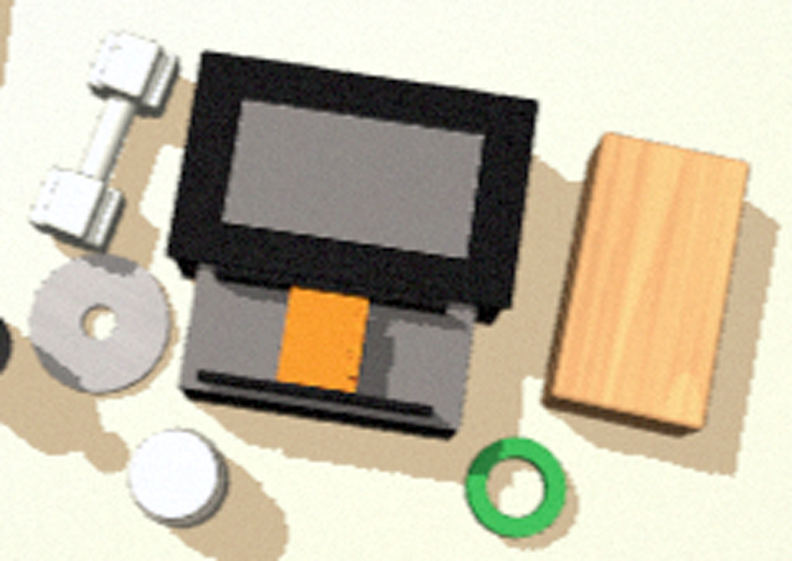

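View pics/scene_z.png

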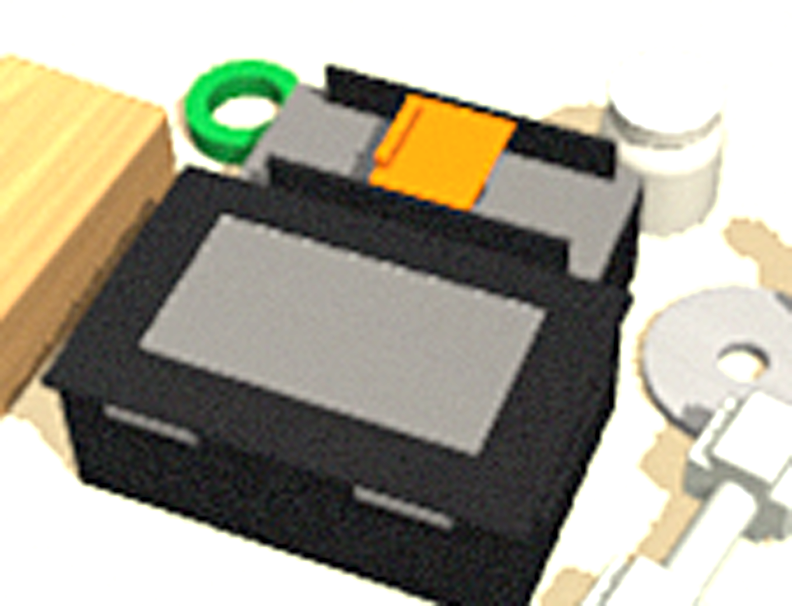

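```bash
python3 - <<'E'
from plant import r, read_camera
from h import *
s=r.read_state(); M=R.from_rotvec(s["orientation"]).as_matrix(); print(M.round(3), s["clock"])
w=read_camera("wrist"); print("cam in tool", (M.T@(w["xyz"]-s["tool_pos"])).round(3)); print((M.T@R.from_rotvec(w["orientation"]).as_matrix()).round(3))
c=read_camera("top"); im=c["color"][:,:,::-1]
g=im.max(axis=2)
m=((g<38)*255).astype(np.uint8); m[:135]=0;m[270:]=0;m[:,:220]=0;m[:,360:]=0
cs,_=cv2.findContours(m,cv2.RETR_EXTERNAL,cv2.CHAIN_APPROX_NONE)
k=max(cs,key=cv2.contourArea); 
q=cv2.approxPolyDP(k,4,True)[:,0]; print(q.tolist()); print(ray(c,q,0.103).round(4))
hsv=cv2.cvtColor(im,cv2.COLOR_BGR2HSV)
# grey panel inside lid
p=ray(c,k[:,0],0.103)
# hinge edge line fit: top edge points
kk=k[:,0]; sel=kk[(kk[:,1]<165)&(kk[:,0]>245)&(kk[:,0]<335)]
P=ray(c,sel,0.103); vx,vy,x0,y0=cv2.fitLine(P[:,:2].astype(np.float32),cv2.DIST_HUBER,0,.001,.001).ravel(); print("hinge edge dir",np.degrees(np.arctan2(-vx*np.sign(vy),abs(vy))),x0,y0,len(P))
E
```

```text
[[ 0.972  0.237 -0.   ]
 [ 0.237 -0.972  0.001]
 [ 0.    -0.001 -1.   ]] 0.25
cam in tool [ 0.07  -0.001 -0.143]
[[ 0.    -0.962 -0.275]
 [ 1.     0.001 -0.001]
 [ 0.001 -0.275  0.962]]
[[241, 146], [231, 202], [236, 213], [243, 209], [248, 215], [313, 225], [321, 221], [325, 227], [334, 222], [341, 160]]
[[ 0.7206  0.1798  0.103 ]
 [ 0.57    0.1915  0.103 ]
 [ 0.5426  0.1762  0.103 ]
 [ 0.5542  0.1595  0.103 ]
 [ 0.5398  0.1455  0.103 ]
 [ 0.5268 -0.0198  0.103 ]
 [ 0.5385 -0.0393  0.103 ]
 [ 0.524  -0.0502  0.103 ]
 [ 0.5385 -0.0721  0.103 ]
 [ 0.7025 -0.0817  0.103 ]]
hinge edge dir -4.481462 0.7118717 0.051352978 89
```

Emit:
carry_out(motion=[[[0,0.02,-0.017,0,0,0,-0.05],[0,0.05,-0.042,0,0,0,-0.12],[0,0.08,-0.068,0,0,0,-0.2],[0,0.11,-0.094,0,0,0,-0.29],[0,0.14,-0.12,0,0,0,-0.38],[0,0.17,-0.145,0,0,0,-0.46],[0,0.2,-0.17,0,0,0,-0.54],[0,0.23,-0.196,0,0,0,-0.62]]])

```text
clock: 1.02
tool_pos: [0.3021, -0.2638, 0.2316]
orientation: [2.853, 1.312, 0.001]
wrist_force: [0.9, -1.8, -0.4]
grip_width: 0.002
```

```bash
cat >> h.py <<'E'
O=np.array([0.4985,0.0635,0]); YAW=np.radians(-4.3)
def axes(yaw=None):
    y=YAW if yaw is None else yaw
    return np.array([[np.cos(y),-np.sin(y),0],[np.sin(y),np.cos(y),0],[0,0,1]])
def goal(s,box,yawoff=np.pi/2):
    """shift, turn in tool axes to put the TCP at box coords, pointing down, tool x at box yaw+90"""
    M=R.from_rotvec(s["orientation"]).as_matrix()
    B=axes(); p=O+B@np.array(box)
    a=YAW+yawoff; x=np.array([np.cos(a),np.sin(a),0]); z=np.array([0,0,-1.]); T=np.c_[x,np.cross(z,x),z]
    return (M.T@(p-s["tool_pos"])).round(4), R.from_matrix(M.T@T).as_rotvec().round(4)
def inbox(s): return (axes().T@(s["tool_pos"]-O)).round(4)
def fbox(s): return (axes().T@s["wrist_force"]).round(2)
E
python3 - <<'E'
from plant import r
from h import *
s=r.read_state(); print(s["clock"],s["tool_pos"],goal(s,[0,-.06,.22]),s["wrist_force"],s["grip_width"])
E
```

```text
1.0167 [ 0.30205717 -0.26376863  0.2315686 ] (array([ 0.328 , -0.0283,  0.0115]), array([ 1.000e-03,  3.000e-04, -6.336e-01])) [ 0.86574806 -1.79939265 -0.35794975] 0.002386035625273853
```

Emit:
carry_out(motion=[[[0,0.041,-0.0035,0.001,0,0,-0.08],[0,0.082,-0.007,0.003,0,0,-0.16],[0,0.123,-0.011,0.004,0,0,-0.24],[0,0.164,-0.014,0.006,0,0,-0.32],[0,0.205,-0.018,0.007,0,0,-0.4],[0,0.246,-0.021,0.009,0,0,-0.48],[0,0.287,-0.025,0.01,0,0,-0.56],[0,0.328,-0.028,0.0115,0,0,-0.634]]])

```text
clock: 1.68
tool_pos: [0.4952, 0.0035, 0.2199]
orientation: [2.301, 2.138, 0.0]
wrist_force: [0.4, -1.1, 0.5]
grip_width: -0.002
```

```bash
python3 - <<'E'
from plant import r,read_camera
from h import *
s=r.read_state(); w=read_camera("wrist"); s=r.read_state(); print(s["clock"],s["tool_pos"],inbox(s),goal(s,[0,-.06,.22]),s["wrist_force"])
cv2.imwrite("pics/w1.png",np.clip(w["color"][:,:,::-1]*1.5,0,255).astype(np.uint8))
for n,p in dict(tab_pl=[[-.036,-.026,.113],[.036,-.026,.113],[.036,.034,.113],[-.036,.034,.113]],rail=[[-.043,-.086,.114],[-.037,-.086,.114],[.037,-.086,.114],[.043,-.086,.114],[-.037,.094,.114],[.037,.094,.114]]).items():
    print(n,proj(w,O+np.array(p)@axes().T).round(0).tolist())
E
```

```text
1.7333 [0.50055361 0.00904464 0.21949809] [ 0.0061 -0.0541  0.2195] (array([-0.0058, -0.0062, -0.0006]), array([ 0.0052, -0.006 ,  0.0092])) [6.96076017 5.45625035 0.00914827]
tab_pl [[231.0, 167.0], [320.0, 167.0], [323.0, 88.0], [228.0, 88.0]]
rail [[226.0, 236.0], [233.0, 236.0], [319.0, 237.0], [326.0, 237.0], [223.0, -4.0], [329.0, -4.0]]
```

View pics/w1.png

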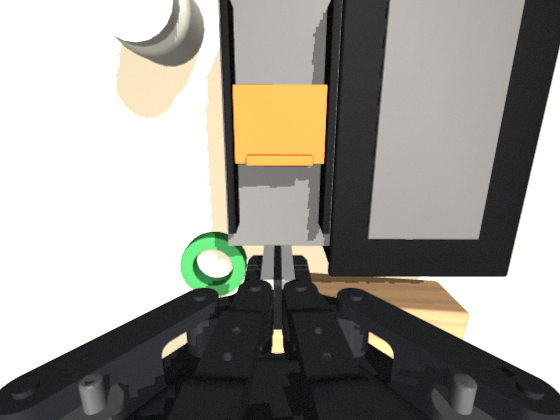

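The wrist view shows the tab at columns 234–327, rows 85–165, with the fin along the row 160 edge. The rails are at columns about 229 and 331. The arm was still settling, so I'll let it rest and measure again.

Emit:
carry_out(motion=[[[0,0,0,0,0,0,0],[0,0,0,0,0,0,0],[0,0,0,0,0,0,0],[0,0,0,0,0,0,0]]])

```text
clock: 2.07
tool_pos: [0.4935, 0.0003, 0.2199]
orientation: [-2.308, -2.131, 0.001]
wrist_force: [0.1, -0.1, 0.0]
grip_width: 0.004
```

```bash
python3 - <<'E'
from plant import r,read_camera
from h import *
s=r.read_state();print(s["clock"],s["tool_pos"],s["qvel"].round(3),inbox(s))
w=read_camera("wrist"); im=w["color"][:,:,::-1]
cv2.imwrite("pics/w2.png",np.clip(im*1.5,0,255).astype(np.uint8))
hsv=cv2.cvtColor(im,cv2.COLOR_BGR2HSV)
m=cv2.inRange(hsv,(8,180,60),(22,255,255)); m[200:]=0
k=max(cv2.findContours(m,cv2.RETR_EXTERNAL,cv2.CHAIN_APPROX_NONE)[0],key=cv2.contourArea)[:,0]
x0,y0,ww,hh=cv2.boundingRect(k); print(x0,y0,ww,hh)
def line(sel,z):
    P=ray(w,sel,z); vx,vy,a,b=cv2.fitLine(P[:,:2].astype(np.float32),cv2.DIST_HUBER,0,.001,.001).ravel(); return (vx,vy,a,b)
c=[0,0]
ins=lambda A,lo,hi:(A>lo)&(A<hi)
L=k[ins(k[:,0],x0-1,x0+4)&ins(k[:,1],y0+8,y0+hh-12)]-[.5,0]
Rr=k[ins(k[:,0],x0+ww-5,x0+ww)&ins(k[:,1],y0+8,y0+hh-12)]+[.5,0]
T=k[ins(k[:,1],y0-1,y0+4)&ins(k[:,0],x0+8,x0+ww-8)]-[0,.5]
Bm=k[ins(k[:,1],y0+hh-5,y0+hh)&ins(k[:,0],x0+22,x0+ww-22)]+[0,.5]
for n,S in dict(L=L,R=Rr,T=T,B=Bm).items():
    l=line(S,.113); ang=np.degrees(np.arctan2(l[1],l[0])); P=ray(w,S,.113).mean(0)
    print(n,len(S),round(float(ang),2),P.round(4),"box",(axes().T@(P-O)).round(4))
E
```

```text
2.0667 [4.93532864e-01 3.37642265e-04 2.19866449e-01] [-0.005 -0.006  0.001 -0.001  0.003 -0.001] [-2.000e-04 -6.340e-02  2.199e-01]
248 150 66 2Traceback (most recent call last):
  File "<stdin>", line 19, in <module>
  File "<stdin>", line 11, in line
cv2.error: OpenCV(4.12.0) /io/opencv/modules/imgproc/src/linefit.cpp:50: error: (-215:Assertion failed) count > 0 in function 'fitLine2D_wods'
```

View pics/w2.png

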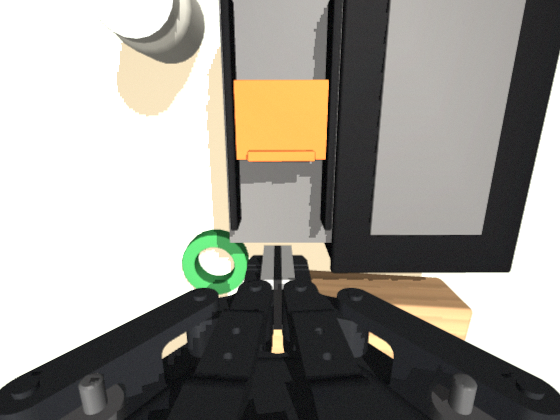

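```bash
cat > tab.py <<'E'
from plant import r,read_camera
from h import *
s=r.read_state()
w=read_camera("wrist"); im=w["color"][:,:,::-1].astype(int)
m=((im[:,:,2]-im[:,:,0]>70)*255).astype(np.uint8); m[200:]=0
k=max(cv2.findContours(m,cv2.RETR_EXTERNAL,cv2.CHAIN_APPROX_NONE)[0],key=cv2.contourArea)[:,0]
x0,y0,ww,hh=cv2.boundingRect(k); print(x0,y0,ww,hh)
ins=lambda A,lo,hi:(A>lo)&(A<hi)
L=k[ins(k[:,0],x0-1,x0+4)&ins(k[:,1],y0+8,y0+hh-14)]-[.5,0]
Rr=k[ins(k[:,0],x0+ww-5,x0+ww)&ins(k[:,1],y0+8,y0+hh-14)]+[.5,0]
T=k[ins(k[:,1],y0-1,y0+4)&ins(k[:,0],x0+8,x0+ww-8)]-[0,.5]
Bm=k[ins(k[:,1],y0+hh-4,y0+hh)&ins(k[:,0],x0+22,x0+ww-22)]+[0,.5]
for n,S,z in (("L",L,.113),("R",Rr,.113),("T",T,.113),("B",Bm,.123),("B",Bm,.113)):
    P=ray(w,S,z); l=cv2.fitLine(P[:,:2].astype(np.float32),cv2.DIST_HUBER,0,.001,.001).ravel(); P=P.mean(0)
    print(n,len(S),round(float(np.degrees(np.arctan2(l[1],l[0]))),2),P.round(4),"box",(axes().T@(P-O)).round(4))
print(s["clock"],inbox(s))
E
python3 tab.py
```

```text
233 79 96 83
L 60 85.61 [0.4657 0.075  0.113 ] box [-0.0336  0.009   0.113 ]
R 60 85.85 [0.5378 0.0692 0.113 ] box [0.0388 0.0087 0.113 ]
T 79 -4.57 [0.5044 0.0996 0.113 ] box [0.0032 0.0365 0.113 ]
B 51 -4.56 [0.4998 0.0403 0.123 ] box [ 0.003  -0.0231  0.123 ]
B 51 -4.56 [0.4998 0.039  0.113 ] box [ 0.0031 -0.0243  0.113 ]
2.1167 [-1.00e-04 -6.34e-02  2.20e-01]
```

```bash
sed -i 's/^O=.*/O=np.array([0.5005,0.065,0]); YAW=np.radians(-4.4)/' h.py; python3 - <<'E'
from plant import r
from h import *
s=r.read_state(); print(s["clock"],inbox(s),goal(s,[0,-.050,.135]),goal(s,[0,-.050,.111]),s["wrist_force"])
E
```

```text
2.1667 [-0.0017 -0.0651  0.22  ] (array([0.0151, 0.0017, 0.085 ]), array([ 0.0001,  0.0001, -0.0034])) (array([0.0151, 0.0017, 0.109 ]), array([ 0.0001,  0.0001, -0.0034])) [-0.91247988 -0.73959435 -0.34549578]
```

Emit:
carry_out(motion=[[[0,0.005,0.001,0.02,0,0,-0.003],[0,0.012,0.002,0.045,0,0,-0.003],[0,0.015,0.002,0.068,0,0,-0.003],[0,0.015,0.002,0.085,0,0,-0.003],[0,0.015,0.002,0.085,0,0,-0.003],[0,0.015,0.002,0.085,0,0,-0.003]]])

```text
clock: 2.67
tool_pos: [0.4965, 0.0154, 0.1345]
orientation: [-2.304, -2.134, 0.002]
wrist_force: [0.0, -0.3, 0.3]
grip_width: -0.004
```

```bash
python3 - <<'E'
from plant import r,read_camera
from h import *
s=r.read_state(); print(s["clock"],inbox(s),goal(s,[0,-.050,.111]),fbox(s))
c=read_camera("wrist");cv2.imwrite("pics/w3.png",np.clip(c["color"][:,:,::-1]*1.5,0,255).astype(np.uint8))
E
```

```text
2.6667 [-0.0002 -0.0497  0.1345] (array([-0.0003,  0.0002,  0.0235]), array([-0.002 ,  0.0003,  0.0004])) [ 0.07 -0.26  0.26]
```

View pics/w3.png

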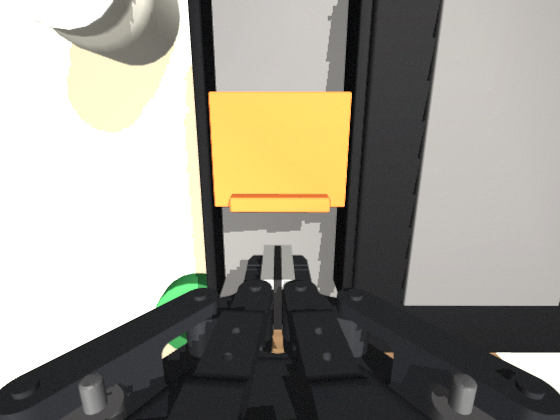

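The closed fingertip (column 278) lines up with the fin's centre (column 280, row 204), and both rails are clear. Next I descend to just above button height.

Emit:
carry_out(motion=[[[0,0,0,0.008,0,0,0],[0,0,0,0.016,0,0,0],[0,0,0,0.022,0,0,0],[0,0,0,0.0235,0,0,0],[0,0,0,0.0235,0,0,0],[0,0,0,0.0235,0,0,0]]])

```text
clock: 3.22
tool_pos: [0.4975, 0.0162, 0.1113]
orientation: [-2.303, -2.137, 0.0]
wrist_force: [0.7, -0.4, -0.0]
grip_width: -0.0
```

Emit:
carry_out(motion=[[[0,0.003,0,0,0,0,0],[0,0.006,0,0,0,0,0],[0,0.009,0,0,0,0,0],[0,0.011,0,0,0,0,0],[0,0.013,0,0,0,0,0],[0,0.015,0,0,0,0,0],[0,0.015,0,0,0,0,0]]])

```text
clock: 3.8
tool_pos: [0.4989, 0.0311, 0.1115]
orientation: [2.302, 2.136, -0.0]
wrist_force: [-1.2, -2.3, 0.6]
grip_width: 0.0
```

```bash
python3 - <<'E'
from plant import r,read_camera
from h import *
s=r.read_state(); print(s["clock"],inbox(s),fbox(s))
c=read_camera("wrist");cv2.imwrite("pics/w4.png",np.clip(c["color"][:,:,::-1]*1.5,0,255).astype(np.uint8))
E
```

```text
3.8 [ 0.001  -0.0339  0.1115] [-0.99 -2.36  0.6 ]
```

View pics/w4.png

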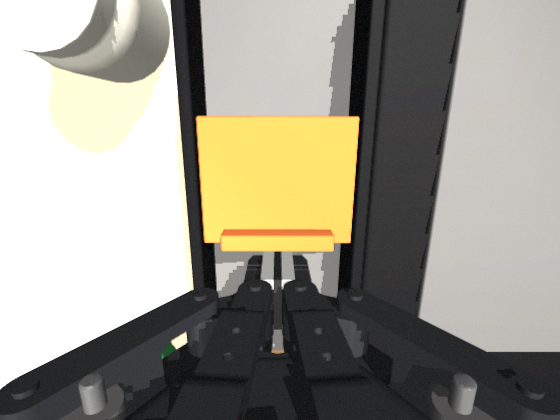

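Contact with the fin gives about 2.4 N, matching the tab spring. Next I push the tab along +y.

Emit:
carry_out(motion=[[[0,0.003,0,0,0,0,0],[0,0.006,0,0,0,0,0],[0,0.01,0,0,0,0,0],[0,0.014,0,0,0,0,0],[0,0.018,0,0,0,0,0],[0,0.022,0,0,0,0,0],[0,0.025,0,0,0,0,0],[0,0.025,0,0,0,0,0]]])

```text
clock: 4.52
tool_pos: [0.5009, 0.0567, 0.1114]
orientation: [2.302, 2.137, 0.001]
wrist_force: [1.0, -4.1, 2.7]
grip_width: 0.001
```

```bash
cat > look.py <<'E'
from plant import r,read_camera
from h import *
import sys
s=r.read_state(); print(s["clock"],inbox(s),fbox(s),"goal to",goal(s,[0,.0,.111]))
for n in sys.argv[2:]:
    c=read_camera(n);im=np.clip(c["color"][:,:,::-1]*1.7,0,255).astype(np.uint8)
    if n=="scene": im=cv2.resize(im[130:290,170:370],None,fx=3.5,fy=3.5,interpolation=cv2.INTER_CUBIC)
    cv2.imwrite(f"pics/{n}_{sys.argv[1]}.png",im)
E
python3 look.py 5 wrist scene
```

```text
4.5167 [ 0.001  -0.0082  0.1114] [ 1.33 -4.    2.67] goal to (array([ 0.0082, -0.001 ,  0.0004]), array([ 0.0005, -0.0002,  0.0026]))
```

View pics/wrist_5.png

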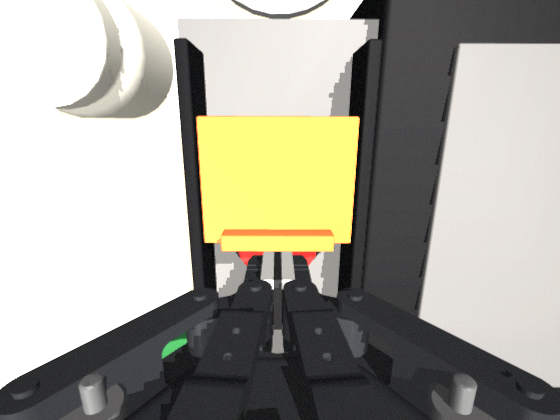

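View pics/scene_5.png

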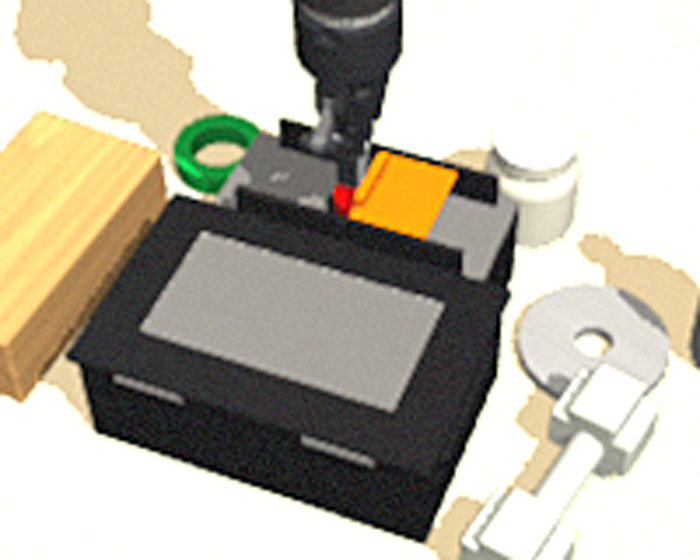

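The tab has moved about 28 mm and the red button is showing at wrist (250–310, 257). I'll push about 6 mm further, staying short of the stop.

Emit:
carry_out(motion=[[[0,0.002,-0.0005,0,0,0,0],[0,0.004,-0.001,0,0,0,0],[0,0.006,-0.001,0,0,0,0],[0,0.0065,-0.001,0,0,0,0],[0,0.0065,-0.001,0,0,0,0]]])

```text
clock: 5.03
tool_pos: [0.5011, 0.0625, 0.1114]
orientation: [2.302, 2.135, 0.002]
wrist_force: [3.0, -4.4, 0.7]
grip_width: 0.0
```

```bash
python3 look.py 6 wrist
```

```text
5.0333 [ 0.0008 -0.0024  0.1114] [ 3.32 -4.2   0.67] goal to (array([ 0.0024, -0.0007,  0.0004]), array([0.0019, 0.0003, 0.0015]))
```

View pics/wrist_6.png

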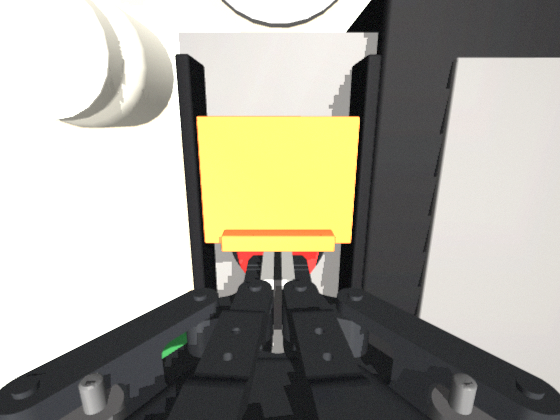

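Emit:
carry_out(motion=[[[0,0,0,0.0015,0,0,0],[0,0,0,0.003,0,0,0],[0,0,0,0.003,0,0,0]]])

```text
clock: 5.33
tool_pos: [0.4996, 0.0625, 0.1079]
orientation: [-2.303, -2.136, 0.001]
wrist_force: [1.9, -4.3, 0.2]
grip_width: -0.001
```

Emit:
carry_out(motion=[[[0,0,0,0.001,0,0,0],[0,0,0,0.002,0,0,0],[0,0,0,0.002,0,0,0]]])

```text
clock: 5.58
tool_pos: [0.4995, 0.0625, 0.106]
orientation: [-2.303, -2.136, 0.001]
wrist_force: [0.9, -4.6, 2.2]
grip_width: -0.001
```

Emit:
carry_out(motion=[[[0,0,0,0.001,0,0,0],[0,0,0,0.002,0,0,0],[0,0,0,0.002,0,0,0]]])

```text
clock: 5.83
tool_pos: [0.4997, 0.0625, 0.1041]
orientation: [-2.303, -2.136, 0.001]
wrist_force: [-0.4, -4.9, 1.8]
grip_width: 0.001
```

Emit:
carry_out(motion=[[[0,0,0,0.001,0,0,0],[0,0,0,0.001,0,0,0]]])

```text
clock: 6.0
tool_pos: [0.4997, 0.0625, 0.1034]
orientation: [-2.303, -2.136, 0.001]
wrist_force: [-0.4, -5.6, 5.0]
grip_width: 0.003
```

Emit:
carry_out(motion=[[[0,0,0,0.001,0,0,0],[0,0,0,0.001,0,0,0]]])

```text
clock: 6.17
tool_pos: [0.4997, 0.0625, 0.1025]
orientation: [-2.303, -2.136, 0.001]
wrist_force: [-1.0, -4.0, 5.5]
grip_width: 0.001
```

Emit:
carry_out(motion=[[[0,0,0,0.001,0,0,0],[0,0,0,0.001,0,0,0]]])

```text
clock: 6.33
tool_pos: [0.4997, 0.0625, 0.1015]
orientation: [-2.303, -2.136, 0.001]
wrist_force: [-0.3, -3.8, 5.8]
grip_width: 0.004
```

The z force stepped from 1.8 to 5.0 N near z = 0.1038, so that's the button top. The latch should let go at z about 0.0958–0.0968, with the stop at about 0.0948.

Emit:
carry_out(motion=[[[0,0,0,0.001,0,0,0],[0,0,0,0.002,0,0,0],[0,0,0,0.003,0,0,0],[0,0,0,0.0035,0,0,0],[0,0,0,0.0035,0,0,0]]])

```text
clock: 6.75
tool_pos: [0.4998, 0.0625, 0.0982]
orientation: [-2.303, -2.137, 0.0]
wrist_force: [-1.7, -5.3, 7.1]
grip_width: -0.003
```

Emit:
carry_out(motion=[[[0,0,0,0.0005,0,0,0],[0,0,0,0.001,0,0,0],[0,0,0,0.001,0,0,0]]])

```text
clock: 7.0
tool_pos: [0.4997, 0.0625, 0.0973]
orientation: [-2.303, -2.137, 0.0]
wrist_force: [-1.5, -4.8, 6.7]
grip_width: 0.001
```

```bash
python3 look.py 7 scene
```

```text
7.0 [-0.0006 -0.0025  0.0973] [-1.08 -4.91  6.75] goal to (array([ 0.0025,  0.0006, -0.0137]), array([-0.0002,  0.0001,  0.0018]))
```

View pics/scene_7.png

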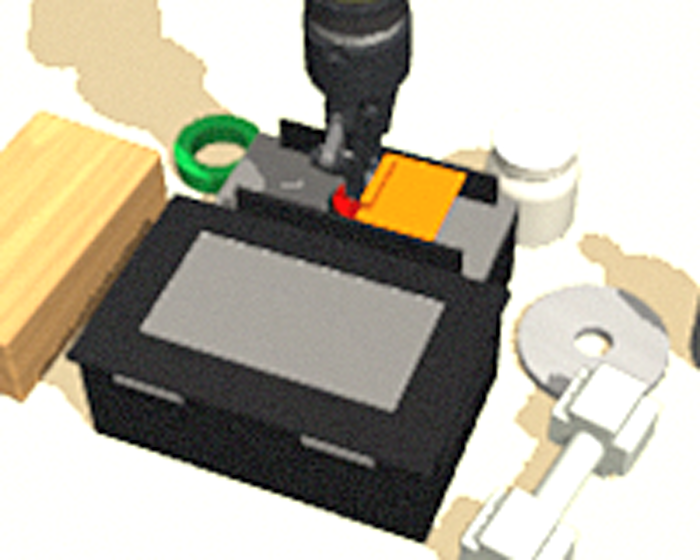

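The lid is still shut, the tab is held aside, and the tip is on the red cap at scene crop (348,200). I'll keep pressing in half-millimetre steps.

Emit:
carry_out(motion=[[[0,0,0,0.0005,0,0,0],[0,0,0,0.001,0,0,0],[0,0,0,0.001,0,0,0],[0,0,0,0.001,0,0,0]]])

```text
clock: 7.38
tool_pos: [0.4997, 0.0625, 0.0961]
orientation: [-2.303, -2.136, 0.0]
wrist_force: [-1.3, -4.8, 6.2]
grip_width: -0.002
```

```bash
python3 look.py 8 scene
```

```text
7.3833 [-0.0006 -0.0025  0.0961] [-0.89 -4.91  6.24] goal to (array([ 0.0025,  0.0006, -0.0149]), array([-0.0003,  0.0001,  0.0018]))
```

View pics/scene_8.png

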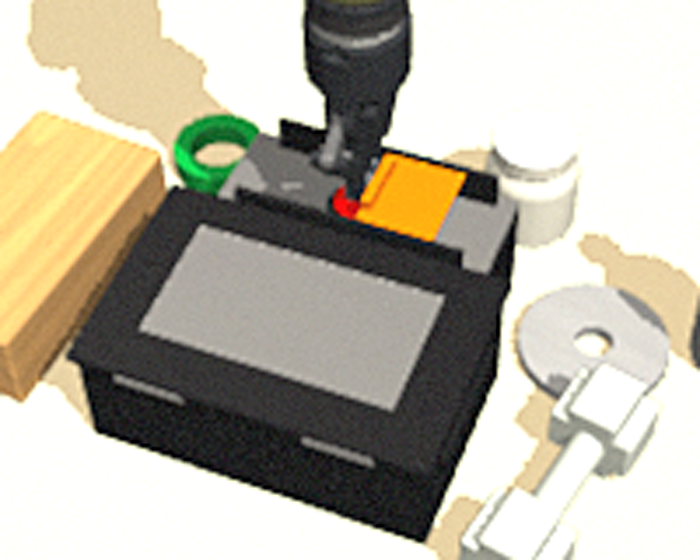

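The lid's front edge has started to rise (crop row about 200 to 188), so the latch has let go at about 7 N. I'll hold the button for a moment while it springs clear.

Emit:
carry_out(motion=[[[0,0,0,0,0,0,0],[0,0,0,0,0,0,0],[0,0,0,0,0,0,0],[0,0,0,0,0,0,0],[0,0,0,0,0,0,0],[0,0,0,0,0,0,0],[0,0,0,0,0,0,0],[0,0,0,0,0,0,0]]])

```text
clock: 8.1
tool_pos: [0.4998, 0.0625, 0.0961]
orientation: [-2.303, -2.136, 0.0]
wrist_force: [-1.2, -4.4, 5.9]
grip_width: 0.0
```

Emit:
carry_out(motion=[[[0,0,0,0,0,0,0],[0,0,0,0,0,0,0],[0,0,0,0,0,0,0],[0,0,0,0,0,0,0],[0,0,0,0,0,0,0],[0,0,0,0,0,0,0],[0,0,0,0,0,0,0],[0,0,0,0,0,0,0]]])

```text
clock: 8.77
tool_pos: [0.4997, 0.0625, 0.096]
orientation: [-2.303, -2.136, 0.001]
wrist_force: [-1.0, -5.3, 5.8]
grip_width: -0.003
```

```bash
python3 look.py 9 scene
```

```text
8.7667 [-0.0006 -0.0025  0.096 ] [-0.6  -5.37  5.8 ] goal to (array([ 0.0025,  0.0006, -0.015 ]), array([-0.0004,  0.0001,  0.0018]))
```

View pics/scene_9.png

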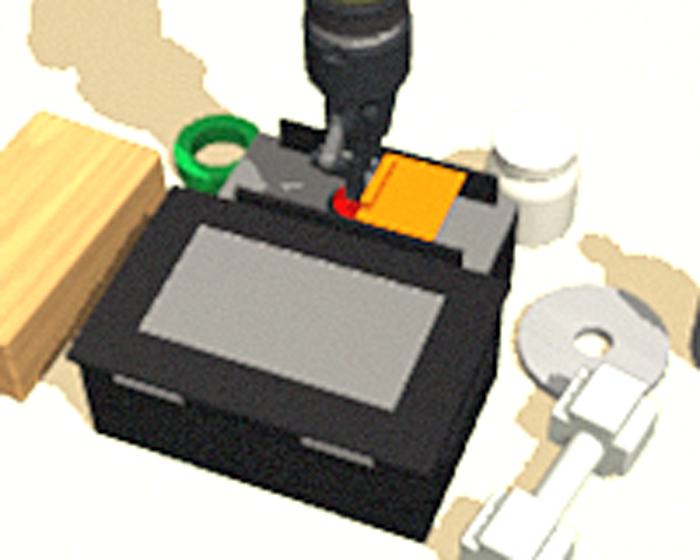

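The lid rose slightly and then stopped, in the same place in both views, so it has probably only taken up play. Travel so far is about 7.7 mm, with no extra force. I'll press a little further in small steps.

Emit:
carry_out(motion=[[[0,0,0,0.0003,0,0,0],[0,0,0,0.0005,0,0,0],[0,0,0,0.0005,0,0,0],[0,0,0,0.0005,0,0,0]]])

```text
clock: 9.15
tool_pos: [0.4997, 0.0625, 0.0956]
orientation: [-2.303, -2.136, 0.0]
wrist_force: [-1.9, -3.6, 6.2]
grip_width: 0.003
```

```bash
python3 look.py 10 scene wrist; python3 -c "
import cv2
a=[cv2.imread('pics/scene_%d.png'%i) for i in (7,8,9,10)]
for i in range(3): print(cv2.absdiff(a[i],a[i+1]).mean())"
```

```text
9.15 [-0.0006 -0.0025  0.0956] [-1.64 -3.76  6.18] goal to (array([ 0.0025,  0.0006, -0.0154]), array([-0.0003,  0.0001,  0.0017]))
4.051816326530612
2.1849931972789114
6.395290816326531
```

View pics/scene_10.png

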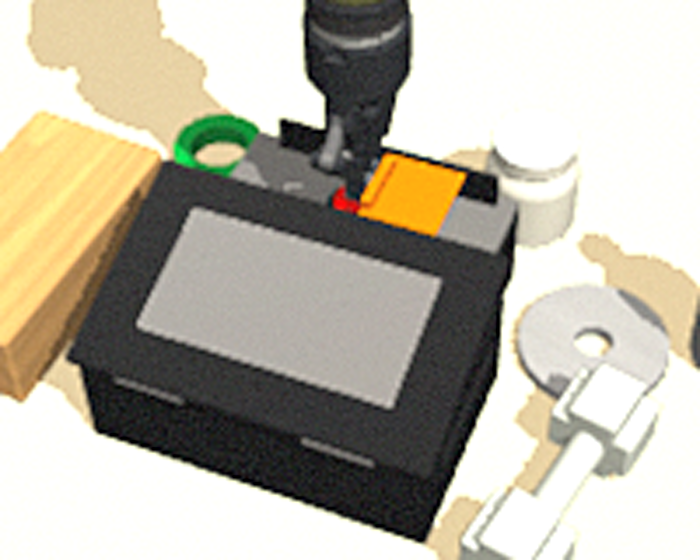

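View pics/wrist_10.png

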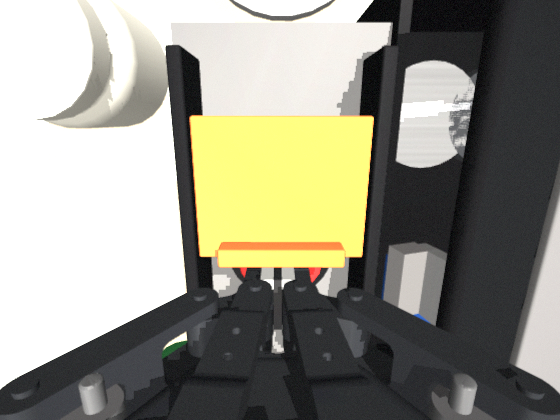

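Now the latch has really let go. The lid is rising, and the box's contents show at wrist (430,110).

Emit:
carry_out(motion=[[[0,0,0,0,0,0,0],[0,0,0,0,0,0,0],[0,0,0,0,0,0,0],[0,0,0,0,0,0,0],[0,0,0,0,0,0,0],[0,0,0,0,0,0,0],[0,0,0,0,0,0,0],[0,0,0,0,0,0,0]]])

```text
clock: 9.92
tool_pos: [0.4998, 0.0625, 0.0956]
orientation: [-2.303, -2.136, 0.0]
wrist_force: [-2.4, -4.3, 6.8]
grip_width: -0.001
```

```bash
python3 look.py 11 scene
```

```text
9.9167 [-0.0005 -0.0025  0.0956] [-2.05 -4.44  6.78] goal to (array([ 0.0025,  0.0005, -0.0154]), array([-0.0002,  0.0001,  0.0017]))
```

View pics/scene_11.png

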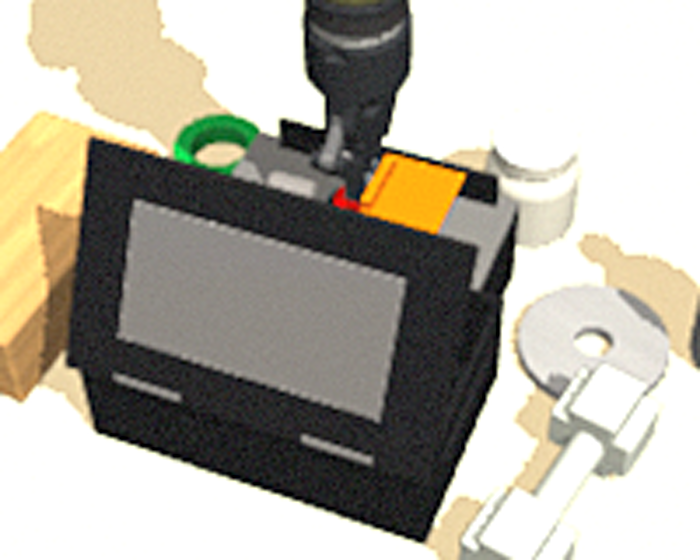

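The lid is well up and swinging away from the hand. I'll ease off the button by going straight up to z = 0.111, then let the tab follow the finger home.

Emit:
carry_out(motion=[[[0,0,0,-0.002,0,0,0],[0,0,0,-0.005,0,0,0],[0,0,0,-0.008,0,0,0],[0,0,0,-0.011,0,0,0],[0,0,0,-0.014,0,0,0],[0,0,0,-0.0155,0,0,0],[0,0,0,-0.0155,0,0,0]]])

```text
clock: 10.55
tool_pos: [0.4993, 0.0625, 0.1107]
orientation: [-2.302, -2.136, 0.002]
wrist_force: [-1.9, -5.3, 0.0]
grip_width: -0.002
```

Emit:
carry_out(motion=[[[0,-0.004,0,0,0,0,0],[0,-0.01,0,0,0,0,0],[0,-0.016,0,0,0,0,0],[0,-0.022,0,0,0,0,0],[0,-0.028,0,0,0,0,0],[0,-0.034,0,0,0,0,0],[0,-0.04,0,0,0,0,0],[0,-0.048,0,0,0,0,0]]])

```text
clock: 11.22
tool_pos: [0.4977, 0.0148, 0.1113]
orientation: [2.302, 2.137, 0.005]
wrist_force: [1.2, -0.4, 0.3]
grip_width: 0.003
```

```bash
python3 look.py 12 wrist
```

```text
11.2167 [ 0.0011 -0.0503  0.1113] [ 1.22 -0.3   0.25] goal to (array([ 0.0503, -0.001 ,  0.0004]), array([ 0.0024, -0.0018,  0.0022]))
```

View pics/wrist_12.png

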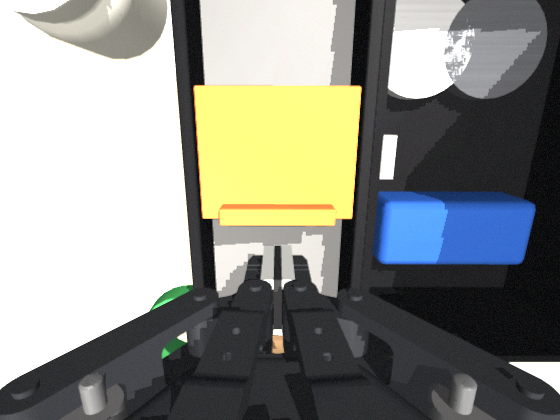

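The tab has come home (fin at row 215, clear of the fingertip at row 250) and the forces are near zero. Next I go straight up and back.

Emit:
carry_out(motion=[[[0,0,0,-0.01,0,0,0],[0,0,0,-0.03,0,0,0],[0,0,0,-0.06,0,0,0],[0,0,0,-0.09,0,0,0],[0,0,0,-0.12,0,0,0],[0,-0.02,0,-0.13,0,0,0],[0,-0.05,0,-0.135,0,0,0],[0,-0.08,0,-0.135,0,0,0]]])

```text
clock: 11.93
tool_pos: [0.4924, -0.0654, 0.2483]
orientation: [2.298, 2.137, 0.007]
wrist_force: [0.3, -0.3, 0.3]
grip_width: 0.003
```

Emit:
carry_out(motion=[[[0,-0.03,-0.01,0,0,0,0],[0,-0.06,-0.02,0,0,0,0],[0,-0.09,-0.03,0,0,0,0],[0,-0.11,-0.035,0,0,0,0],[0,-0.12,-0.04,0,0,0,0],[0,-0.12,-0.04,0,0,0,0],[0,-0.12,-0.04,0,0,0,0],[0,-0.12,-0.04,0,0,0,0]]])

```text
clock: 12.6
tool_pos: [0.4421, -0.1809, 0.2459]
orientation: [-2.302, -2.138, -0.002]
wrist_force: [-0.2, 0.7, 0.3]
grip_width: 0.001
```

```bash
python3 look.py 13 scene top
```

```text
12.6 [-0.0394 -0.2497  0.2459] [-0.22  0.7   0.32] goal to (array([0.2495, 0.0399, 0.1351]), array([ 0.0007, -0.0008,  0.0026]))
```

View pics/scene_13.png

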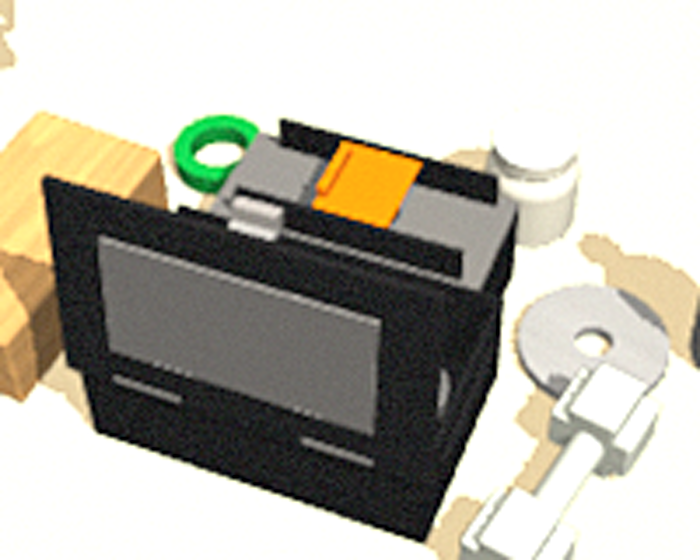

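View pics/top_13.png

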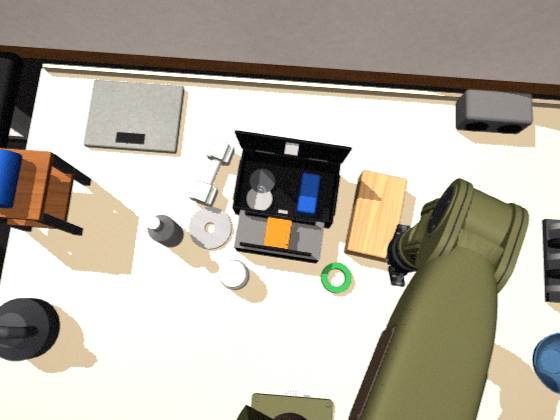

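The lid stands open, the tab is home at top view (278,233) as at the start, and the other things are where they were. I'll do one settling check, then hand in.

Emit:
carry_out(motion=[[[0,0,0,0,0,0,0],[0,0,0,0,0,0,0],[0,0,0,0,0,0,0],[0,0,0,0,0,0,0],[0,0,0,0,0,0,0],[0,0,0,0,0,0,0],[0,0,0,0,0,0,0],[0,0,0,0,0,0,0]]])

```text
clock: 13.37
tool_pos: [0.4415, -0.1817, 0.2458]
orientation: [-2.303, -2.136, 0.0]
wrist_force: [-0.1, 0.4, -0.0]
grip_width: -0.004
```

```bash
python3 look.py 14 scene top; python3 - <<'E'
import cv2
from plant import r
for n in("scene","top"): print(cv2.absdiff(cv2.imread(f'pics/{n}_13.png'),cv2.imread(f'pics/{n}_14.png')).mean())
a=cv2.imread('pics/top0.png').astype(int); b=cv2.imread('pics/top_14.png').astype(int)
def tabc(a):
    m=((a[:,:,2]-a[:,:,0]>70)*255).astype('uint8'); m=m[205:260,255:300]; mm=cv2.moments(m,True); return mm['m10']/mm['m00'],mm['m01']/mm['m00'],mm['m00']
print(tabc(a),tabc(b)); s=r.read_state(); print(s["clock"],s["wrist_force"])
E
```

```text
13.3667 [-0.0399 -0.2505  0.2458] [-0.16  0.41 -0.03] goal to (array([0.2505, 0.0403, 0.1348]), array([-0.    , -0.    ,  0.0017]))
2.223931972789116
2.4678840702947844
(22.475073313782993, 27.560117302052785, 682.0) (22.469945355191257, 27.415300546448087, 732.0)
13.4667 [-0.40848669 -0.39232076  0.36323391]
```

View pics/scene_14.png

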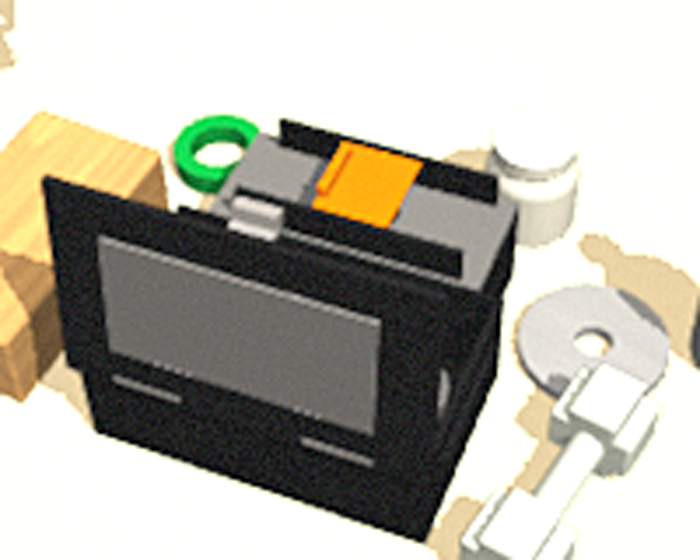

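The scene is still: the lid is open and the tab is at its starting position. I'm handing in.

```bash
python3 -c "
from plant import r
print(r.finish_job(), r.read_state()['clock'])"
```

```text
the job is handed in; nothing more can be done
the job is handed in; nothing more can be done
```

The box is open, and I handed the job in at about 13.5 s of the 32 s allowed.

- **Tab:** I pushed it about 35 mm along box +y with the closed fingertips, short of its stop, at 4–5 N.
- **Button:** I held the tab there and felt the button top at about z = 0.104 m (19 mm above the deck). I pressed in small steps to about 8.2 mm of travel. The z force readings peaked at about 7 N.
- **Latch:** At 7.7 mm the lid rose a few millimetres and stayed there for over a second. I pressed about 0.5 mm further and it then sprang fully up.
- **Retreat:** I eased off the button, let the tab follow the finger home, and backed away.

**Last checks:**
- The lid stands open, with no movement between the last two pictures.
- The tab is within 0.2 pixel of its starting position in the top view.
- The wrist force is near zero and the hand is clear of the box.
- The other things look unmoved by eye.
- The button was not seen directly after release, since the tab covers it again. The z force dropped to 0 when the finger lifted off it.
- The wrist and top cameras disagreed by 2–3 mm on the box position. I used a value between the two.

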